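Deal the tea biscuits round the three trays

ROBOT

A 7-joint arm with a two-finger parallel gripper is mounted at the origin on the work surface. World frame = base frame: x ahead of the robot, y to its left, z up, the work surface at z = 0. Lengths are in mm, angles in rad, forces in N, time in s.
With the tool pointing down it reaches from about 400 to 850 mm from the base axis. Payload 6.9 kg.
Tool frame: the origin (TCP) lies at the very end of the fingers, on their centre line; the grasp point (between the pads) lies 19 mm behind it (ctrl.grip_point_offset is the distance from the TCP to the grasp point, in mm); z points along the fingers, y is the line along which they close (so a half turn about z gives the same grasp; the last joint's range is limited). The gripper opens to 85 mm and grips with 20 to 120 N. Pads are 22 mm wide; open, the fingers measure 114 mm over their backs; the gripper's body (76 mm by 85 mm) begins 54 mm behind the grasp point. The pads swing forward as they close: fully open they stand 13 mm farther back than shut.
Start: joints at [1.413, 0.507, -0.238, 1.5, 0.126, 1.149, -0.155], TCP at [162.336, -603.537, 206.775] pointing down, gripper open.
Joint ranges: [-3.08, 3.08], [-0.24, 2.05], [-1.43, 1.35], [0, 2.5], [-1.52, 4.66], [0.17, 1.96], [-2.89, 2.89]. Speed limits (rad/s): [2.39, 2.39, 3.14, 3.14, 3.14, 3.14, 3.14].

INTERFACE

Orientations are given as a rotation vector (axis times angle).
In Python, from plant import readout, cams, job, ctrl gives the robot as it stands.
- The arm moves only by the tool play_rows, never from a script. Its arguments are lists of equal length, an entry for each row: "claw": the closure, from 0 (fully open) to 1 (shut); "slide": the shift along the tool's x, y, z in cm, a list of three; "delta_rot": the turn, a rotation vector about the tool's x, y, z in degrees, a list of three. A call has 1 to 8 rows; each row shifts and turns the commanded pose from where the row before left it, along the tool's axes as they then stand; what a row does not reach is not made up. A row lasts 1/8 s, in which the tool goes at most 62.5 mm and 10.7 degrees, less where a joint would pass 70% of its speed; a pose out of reach is approached as far as the arm can. A call with a gripper value outside its range is refused whole. The fingers move at their own pace and stop on an object; "squeeze" is the grip in N (left out, the last holds). Time passes only in rows, so rows that do not move let the fingers close. It gives the time, the measured TCP pose, the force, the opening and the grip force at its end, in the units of the state.
- readout.state(): the state, without advancing time (a new reading comes with each control period).
- cams.capture(name): name is "scene" or "top" or "wrist"; returns (picture, depth): 480x640x3 uint8, red, green, blue; 480x640 float32, mm along the optical axis (not along the pixel's ray), 0 where there is no reading.
- cams.calibration(name): a dict with "fovy" (degrees; the focal length in pixels is half the picture's height over the tangent of half this angle, whatever the lens; pixels are square), "cx", "cy" (the principal point, pixels), "R" (3x3) and "t" (3): a world point X has camera coordinates R X + t; the wrist camera has in their place "mount" (4x4, takes a point from camera to tool coordinates, whose origin is the TCP and whose axes are the flange's). Camera axes: x right, y down, z forward; pixel columns grow to the right and rows downward; lengths in mm; the calibration is good to about 2 mm. A picture is of the moment at which its call begins: read the wrist's pose just before it. calibration takes no time and is no camera call.
- job.job_done(): hands the job in; it is judged then, once.
The state is a dict: "time_s": time; "q": joint angles; "joint_velocities": joint speeds; "effort": joint torques, N m; "ee_pos": TCP position; "ee_rot": TCP orientation; "ft_force": force on the tool from outside, world axes, zero at the start; "wrist_torque": the same for the moment, N m; "opening": finger opening in mm; "finger_force": force on a finger pad.
Only numpy, scipy, OpenCV 4.12 (cv2) and the standard library are available. Lean on these libraries where they do the work, as an engineer would, in place of code of your own. Each camera call takes 0.05 s, during which the arm holds its last target. There are 200 camera calls.

TASK

Someone was called away while dealing biscuits from the chopping board into the three trays: two trays have one biscuit and the third has none. Carry on the round, one biscuit at a time: one into the empty tray, then one into each of the other two (in either order), and the last into the tray that was empty, so that each holds two, lying inside it and not on its rim. Slide the biscuits off the board, do not pick them up, and leave the salt shaker, mug, jar and spoon where they are.

Things in the scene. Friction and masses are not known exactly. Their poses are not given: they have to be found in the camera images.
- board: dark wooden chopping board, 200 x 200 mm and 28 mm thick, lying on the table; it does not move. Origin at the centre of its underside; z up, x away from the robot and y to the left when its yaw is 0. Its upper face is flat, without a rim.
- tray_c_mid (a point): middle of tray_c, the tray that is empty at the start: its inside's centre, 10 mm above the table. The three trays are equal, shallow, metal, 120 x 120 mm outside, 112 mm inside, 20 mm tall, walls and floor 4 mm, open on top; they do not move.
- tray_a_mid (a point): the same point of tray_a, which holds one biscuit at the start. The trays stand on the table against (2 mm from) the left, far and right sides of the board, in any order, each centred on its side, its middle 162 mm from the board's centre, and turned as the board is; their rims are 8 mm below the board's upper face.
- tray_b_mid (a point): the same point of tray_b, which holds one biscuit at the start. The trays stand on the table against (2 mm from) the left, far and right sides of the board, in any order, each centred on its side, its middle 162 mm from the board's centre, and turned as the board is; their rims are 8 mm below the board's upper face.
- biscuit0_mid (a point): centre (half-way up) of a plain round biscuit, 56 mm across and 9 mm thick, about 18 g, rigid, lying flat. There are six, all alike; biscuits 0 to 3 lie on the board, one near the middle of each side of it (near, left, far, right), about 70 mm from the board's centre.
- biscuit1_mid (a point): the same, another one on the board
- biscuit2_mid (a point): the same, another one on the board
- biscuit3_mid (a point): the same, another one on the board
- biscuit4_mid (a point): the same, of the biscuit that lies in tray_a from the start
- biscuit5_mid (a point): the same, of the biscuit that lies in tray_b from the start
- salt: steel salt shaker, 42 mm wide and 72 mm tall, standing beyond the board's far left corner; a bystander, to be left where it is. Origin at its underside.
- mug: white mug, 76 mm wide and 85 mm tall, standing beyond the board's far right corner; a bystander, to be left where it is. Origin at its underside.
- jar: small amber jar with a steel cap, 60 mm wide and 80 mm tall, standing off the board's near left corner; a bystander, to be left where it is. Origin at its underside.
- spoon: teaspoon, 140 mm long, lying on the table off the board's near right corner; a bystander, to be left where it is. Origin at its underside.
There are look-alikes about, which are no part of the job. Leave any pink or red look-alike of the part that bears biscuit0_mid alone.

How it is judged (in metres and radians):
On the way, in this order (a step that is already met when the one before it is completed fails the run):
1. the empty tray (tray_c) has its first biscuit (distance between any of biscuit0_mid, biscuit1_mid, biscuit2_mid, biscuit3_mid and tray_c_mid below 0.042 m), for 0.2 s.
2. tray_a or tray_b has its second biscuit ((distance between any of biscuit0_mid, biscuit1_mid, biscuit2_mid, biscuit3_mid and tray_a_mid below 0.042 m or distance between any of biscuit0_mid, biscuit1_mid, biscuit2_mid, biscuit3_mid and tray_b_mid below 0.042 m)), for 0.2 s.
3. tray_a and tray_b have their second biscuit (distance between any of biscuit0_mid, biscuit1_mid, biscuit2_mid, biscuit3_mid and tray_a_mid below 0.042 m and distance between any of biscuit0_mid, biscuit1_mid, biscuit2_mid, biscuit3_mid and tray_b_mid below 0.042 m), for 0.2 s.
At the end, for the whole second after the job is handed in: tray_a, tray_b and tray_c each hold two of the six biscuits (biscuit4 still in tray_a, biscuit5 still in tray_b, the other four shared out as dealt), at rest, each with its centre within 42 mm of the tray's middle and less than 24 mm above the table (all of step 3 and (distance between each of biscuit0_mid, biscuit1_mid and tray_c_mid below 0.042 m or distance between each of biscuit0_mid, biscuit2_mid and tray_c_mid below 0.042 m or distance between each of biscuit0_mid, biscuit3_mid and tray_c_mid below 0.042 m or distance between each of biscuit1_mid, biscuit2_mid and tray_c_mid below 0.042 m or distance between each of biscuit1_mid, biscuit3_mid and tray_c_mid below 0.042 m or distance between each of biscuit2_mid, biscuit3_mid and tray_c_mid below 0.042 m) and distance between biscuit4_mid and tray_a_mid below 0.042 m and distance between biscuit5_mid and tray_b_mid below 0.042 m and height (world z) of each of biscuit0_mid, biscuit1_mid, biscuit2_mid, biscuit3_mid, biscuit4_mid, biscuit5_mid below 0.024 m and linear speed of each of biscuit0, biscuit1, biscuit2, biscuit3, biscuit4, biscuit5 below 0.02 m/s); the robot touches nothing.
It fails at once if another tray gets a second biscuit while the empty one has none ((distance between any of biscuit0_mid, biscuit1_mid, biscuit2_mid, biscuit3_mid and tray_a_mid below 0.042 m or distance between any of biscuit0_mid, biscuit1_mid, biscuit2_mid, biscuit3_mid and tray_b_mid below 0.042 m) and not (distance between any of biscuit0_mid, biscuit1_mid, biscuit2_mid, biscuit3_mid and tray_c_mid below 0.042 m)).
It fails at once if tray_c gets its second biscuit before tray_a and tray_b have theirs ((distance between each of biscuit0_mid, biscuit1_mid and tray_c_mid below 0.042 m or distance between each of biscuit0_mid, biscuit2_mid and tray_c_mid below 0.042 m or distance between each of biscuit0_mid, biscuit3_mid and tray_c_mid below 0.042 m or distance between each of biscuit1_mid, biscuit2_mid and tray_c_mid below 0.042 m or distance between each of biscuit1_mid, biscuit3_mid and tray_c_mid below 0.042 m or distance between each of biscuit2_mid, biscuit3_mid and tray_c_mid below 0.042 m) and not (distance between any of biscuit0_mid, biscuit1_mid, biscuit2_mid, biscuit3_mid and tray_a_mid below 0.042 m and distance between any of biscuit0_mid, biscuit1_mid, biscuit2_mid, biscuit3_mid and tray_b_mid below 0.042 m)).
It fails at once if a biscuit is picked up (its centre more than 65 mm above the table) (height (world z) of any of biscuit0_mid, biscuit1_mid, biscuit2_mid, biscuit3_mid, biscuit4_mid, biscuit5_mid above 0.065 m).
It fails at once if the salt shaker, mug, jar or spoon is moved by more than 20 mm (distance of any of salt, mug, jar, spoon from where it was at the start of the episode above 0.02 m).
It also fails if it takes over 54 s, if anything falls off the work surface, if the arm or the gripper's body presses on something with over 40 N, if the wrist force passes 120 N, or if a joint passes its speed limit or range.

## Working session

There is one attempt and no reset: what is moved stays moved. The work goes in short steps, Python scripts to look and compute and a tool call to move; the robot and the scene stay as the last step left them, time stands still between calls to the robot, and variables do not carry over. Pictures are saved under pics/ and viewed, at most 10 in all, crops included, and the job is handed in when it is done.

Besides the shell and the picture viewer there is one more tool, called after "Call:" in YAML: its name, and indented under it one key for each argument. play_rows: Moves the arm, as the interface text tells. Its arguments: {"type":"object","properties":{"claw":{"type":"array","items":{"type":"number"}},"slide":{"type":"array","items":{"type":"array","items":{"type":"number"}}},"delta_rot":{"type":"array","items":{"type":"array","items":{"type":"number"}}},"squeeze":{"type":"number"}},"required":["claw","slide","delta_rot"]}

```bash
mkdir -p pics; python3 - <<'E'
from plant import readout, cams
import cv2
s=readout.state();print(s['time_s'],s['ee_pos'],s['ee_rot'],s['opening'])
for n in['top','scene']:
    im,d=cams.capture(n);cv2.imwrite(f'pics/{n}0.png',im[:,:,::-1]);c=cams.calibration(n);print(n,c)
    import numpy as np;np.savez(f'{n}0.npz',im=im,d=d)
E
```

```text
0.0 [ 162.1165461  -603.03016604  205.91521799] [-3.11272088e+00 -4.11390553e-01  4.78796114e-04] 85.62812863915171
top {'fovy': 44.41380642867548, 'cx': 316.70681478547937, 'cy': 242.3195400974055, 'R': array([[ 0.02167201, -0.99962135, -0.01695519],
       [-0.99248336, -0.01946793, -0.12082131],
       [ 0.12044548,  0.01944618, -0.99252946]]), 't': array([  -7.58066896,  600.55093076, 1034.06729432])}
scene {'fovy': 53.22592920548912, 'cx': 323.635905381779, 'cy': 236.464546799145, 'R': array([[-0.39575507,  0.91824839, -0.01406468],
       [ 0.57294371,  0.23490556, -0.78521009],
       [-0.71771403, -0.31880915, -0.61906971]]), 't': array([ 228.37529001, -326.96182087, 1457.12594046])}
```

View pics/top0.png

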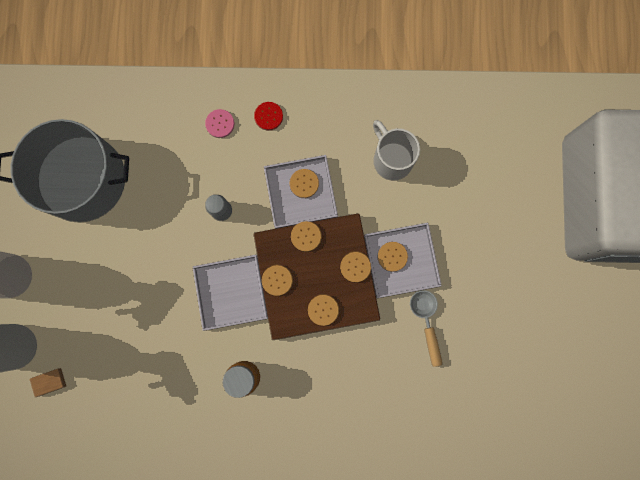

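The top view shows the board centred near (317,277). The left tray at (231,293) is empty, so it is tray_c. The far tray has a biscuit at (304,183) and the right tray has one at (393,257). The four board biscuits are at (306,236), (277,280), (355,267) and (323,310).

```bash
cat > h.py <<'E'
import numpy as np, cv2
from scipy.spatial.transform import Rotation as Ro
from plant import readout, cams
def ray(c,px,z):
    f=240/np.tan(np.radians(c['fovy']/2)); R=c['R'];t=c['t']
    o=-R.T@t; d=R.T@np.array([(px[0]-c['cx'])/f,(px[1]-c['cy'])/f,1]); return (o+d*(z-o[2])/d[2])
def blobs(m,amin):
    cs,_=cv2.findContours(m.astype(np.uint8),cv2.RETR_EXTERNAL,cv2.CHAIN_APPROX_NONE)
    return [c for c in cs if cv2.contourArea(c)>amin]
def biscuits(im,amin=250):
    h=cv2.cvtColor(im,cv2.COLOR_RGB2HSV)
    m=((h[...,0]>8)&(h[...,0]<20)&(h[...,1]>120)&(h[...,2]>120)).astype(np.uint8)
    m=cv2.morphologyEx(m,cv2.MORPH_CLOSE,np.ones((5,5)))
    return [(c,cv2.fitEllipse(cv2.convexHull(c))) for c in blobs(m,amin)]
E
python3 - <<'E'
from h import *
c=cams.calibration('top');im=np.load('top0.npz')['im']
h=cv2.cvtColor(im,cv2.COLOR_RGB2HSV)
m=np.zeros((480,640),np.uint8);m[200:350,240:395]=1
b=((im.max(2)<90)&(h[...,1]>90)&(m>0))
bs=biscuits(im)
full=b.astype(np.uint8)
for k,e in bs:
    if 255<e[0][0]<375 and 215<e[0][1]<335: cv2.ellipse(full,e,1,-1)
full=cv2.morphologyEx(full,cv2.MORPH_OPEN,np.ones((7,7)))
k=max(blobs(full,2000),key=cv2.contourArea);r=cv2.minAreaRect(k);pts=cv2.boxPoints(r)
P=np.array([ray(c,p,28)[:2] for p in pts]);C=P.mean(0)
print('px',pts.round(0).tolist());print(P.round(1),C,[np.linalg.norm(P[i]-P[i-1]).round(1) for i in range(4)])
e=[P[i]-P[i-1] for i in range(4)];print([np.degrees(np.arctan2(v[1],v[0])).round(1) for v in e])
yaw=np.mean([(np.degrees(np.arctan2(v[1],v[0]))+45)%90-45 for v in e]);print('yaw',yaw)
A=np.radians(yaw);Rb=np.array([[np.cos(A),np.sin(A)],[-np.sin(A),np.cos(A)]])
np.savez('board.npz',C=C,yaw=yaw,Rb=Rb)
for k,e in bs:
    p37=ray(c,e[0],37)[:2];p13=ray(c,e[0],13)[:2];print(np.round(e[0],0),np.round(e[1],1),'world37',p37.round(1),'board37',(Rb@(p37-C)).round(1),'board13',(Rb@(p13-C)).round(1))
R=Ro.from_rotvec(readout.state()['ee_rot']).as_matrix();print(R.round(3))
E
```

```text
px [[251.0, 230.0], [360.0, 210.0], [381.0, 320.0], [272.0, 340.0]]
[[ 621.4  125.8]
 [ 662.9  -74.3]
 [ 463.5 -113.4]
 [ 423.2   82.2]] [542.7513036    5.06291482] [np.float64(203.0), np.float64(204.3), np.float64(203.2), np.float64(199.7)]
[np.float64(12.4), np.float64(-78.3), np.float64(-168.9), np.float64(101.6)]
yaw 11.705378998012339
[ 45. 385.] [22.7 32.5] world37 [335.7 483.4] board37 [-105.7  510.4] board13 [-106.5  522. ]
[432. 347.] [ 9.  48.1] world37 [ 418. -204.] board37 [-164.5 -179.4] board13 [-166.6 -183.3]
[323. 310.] [30.3 30.7] world37 [478.9  -8.4] board37 [-65.2  -0.2] board13 [-65.   -0.1]
[276. 280.] [30.  30.2] world37 [530.6  76.3] board37 [ 2.6 72.2] board13 [ 4.3 74. ]
[355. 267.] [30.  30.3] world37 [557.8 -65.6] board37 [  0.4 -72.2] board13 [  2.1 -73.7]
[392. 256.] [29.  29.2] world37 [ 578.  -132.8] board37 [   6.6 -142.1] board13 [   8.4 -145.2]
[305. 236.] [29.4 29.9] world37 [612.1  25.8] board37 [72.1  6.3] board13 [75.4  6.6]
[304. 183.] [27.9 28.6] world37 [710.7  31.1] board37 [169.8  -8.6] board13 [175.3  -8.7]
[390.  34.] [  77.7 1305.4] world37 [1001.2 -124.7] board37 [ 422.6 -220.1] board13 [ 433.8 -224.9]
[[ 0.966  0.26  -0.   ]
 [ 0.26  -0.966  0.002]
 [-0.    -0.002 -1.   ]]
```

View pics/scene0.png

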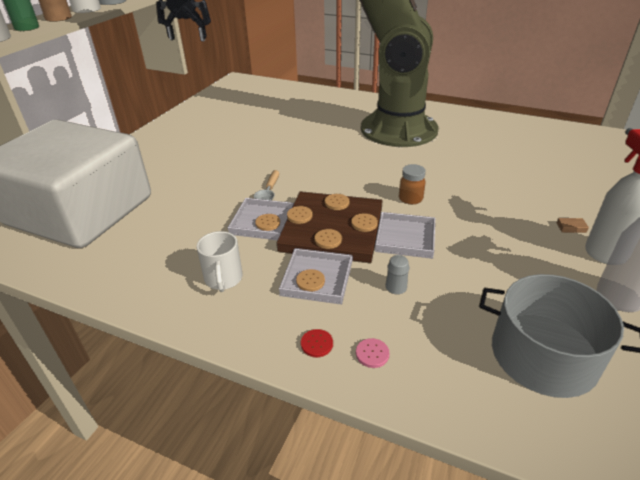

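The scene view agrees: tray_c is at the robot's left, at (405,234), and the other two trays hold one biscuit each. I now move above the board centre at a safe height.

Call:
play_rows:
  claw: [0.7,0.7,0.7,0.7,0.7,0.7,0.7,0.7]
  slide:
    - [3.3,-3.2,0]
    - [3.3,-3.2,0]
    - [3.3,-3.2,0]
    - [3.3,-3.2,0]
    - [3.3,-3.2,0]
    - [3.3,-3.2,0]
    - [3.3,-3.2,0]
    - [3.3,-3.2,0]
  delta_rot:
    - [0,0,0]
    - [0,0,0]
    - [0,0,0]
    - [0,0,0]
    - [0,0,0]
    - [0,0,0]
    - [0,0,0]
    - [0,0,0]

```text
time_s: 1.1
ee_pos: [351.2, -286.3, 206.7]
ee_rot: [-3.114, -0.412, 0.0]
ft_force: [0.1, -0.9, 1.2]
opening: 25.4
finger_force: 0.0
```

Call:
play_rows:
  claw: [0.7,0.7,0.7,0.7,0.7,0.7,0.7,0.7]
  slide:
    - [3.3,-3.2,0]
    - [3.3,-3.2,0]
    - [3.3,-3.2,0]
    - [3.3,-3.2,0]
    - [3.3,-3.2,0]
    - [3.3,-3.2,0]
    - [3.3,-3.2,0]
    - [3.3,-3.2,0]
  delta_rot:
    - [0,0,0]
    - [0,0,0]
    - [0,0,0]
    - [0,0,0]
    - [0,0,0]
    - [0,0,0]
    - [0,0,0]
    - [0,0,0]

```text
time_s: 2.1
ee_pos: [539.6, 29.2, 206.5]
ee_rot: [3.114, 0.411, -0.001]
ft_force: [0.6, -1.0, -0.8]
opening: 25.7
finger_force: 0.0
```

```bash
cat >> h.py <<'E'
def go(bx,by,z,yaw=None):
    "print tool-axis shift (cm) and z turn (deg, board-relative yaw of tool x) to a board-frame target"
    B=np.load('board.npz');s=readout.state();R=Ro.from_rotvec(s['ee_rot']).as_matrix();p=np.array(s['ee_pos'])
    T=np.r_[B['C']+B['Rb'].T@[bx,by],z]
    ty=np.degrees(np.arctan2(R[1,0],R[0,0]))-float(B['yaw'])
    print('t',round(s['time_s'],2),'board',(B['Rb']@(p[:2]-B['C'])).round(1),'z',round(p[2],1),'yaw',round(ty,1),'tilt',R[:2,2].round(3),'F',np.round(s['ft_force'],1),'open',round(s['opening'],1))
    print(' shift cm',(R.T@(T-p)/10).round(2), 'turnz', None if yaw is None else round(-((yaw-ty+180)%360-180),1))
E
python3 - <<'E'
from h import *
go(2.6,20,100,90);go(2.6,20,100,-90);print(readout.state()['q'])
E
```

```text
t 2.1 board [ 1.8 24.2] z 206.5 yaw 3.3 tilt [-0.001 -0.   ] F [ 0.6 -1.  -0.8] open 25.7
 shift cm [ 0.06  0.43 10.65] turnz -86.7
t 2.1 board [ 1.8 24.2] z 206.5 yaw 3.3 tilt [-0.001 -0.   ] F [ 0.6 -1.  -0.8] open 25.7
 shift cm [ 0.06  0.43 10.65] turnz 93.3
[ 0.23381769  0.39917228 -0.48411199  1.72186712  0.20753056  1.07218021
 -1.62617529]
```

Call:
play_rows:
  claw: [0.7]
  slide:
    - [0,0.4,2]
  delta_rot:
    - [0,0,5]

```text
time_s: 2.22
ee_pos: [542.3, 29.1, 187.3]
ee_rot: [-3.126, -0.282, -0.005]
ft_force: [-0.4, -0.0, -0.7]
opening: 25.5
finger_force: 0.0
```

```bash
python3 - <<'E'
from h import *
go(2.6,20,100,-90);print(readout.state()['q'])
E
```

```text
t 2.23 board [ 4.4 23.7] z 187.3 yaw -1.4 tilt [0.003 0.003] F [-0.4 -0.  -0.7] open 25.5
 shift cm [-0.2   0.39  8.73] turnz 88.6
[ 0.21826611  0.41634636 -0.4598837   1.74892976  0.20921803  1.02152621
 -1.7075957 ]
```

Call:
play_rows:
  claw: [0.7,0.7,0.7,0.7,0.7,0.7,0.7,0.7]
  slide:
    - [0,0,1]
    - [0,0,1]
    - [0,0,1]
    - [0,0,1]
    - [0,0,1]
    - [0,0,1]
    - [0,0,1]
    - [0,0,1]
  delta_rot:
    - [0,0,-10.5]
    - [0,0,-10.5]
    - [0,0,-10.5]
    - [0,0,-10.5]
    - [0,0,-10.5]
    - [0,0,-10.5]
    - [0,0,-10.5]
    - [0,0,-10.5]

```text
time_s: 3.22
ee_pos: [540.0, 24.0, 106.2]
ee_rot: [-2.134, -2.305, 0.001]
ft_force: [-0.5, -0.8, 0.1]
opening: 25.7
finger_force: 0.0
```

Call:
play_rows:
  claw: [0.7,0.7]
  slide:
    - [0,0,2]
    - [0,0,0]
  delta_rot:
    - [0,0,-7.5]
    - [0,0,0]

```text
time_s: 3.48
ee_pos: [539.1, 23.7, 85.4]
ee_rot: [-1.986, -2.431, 0.003]
ft_force: [-0.1, -0.2, 0.4]
opening: 25.4
finger_force: 0.0
```

```bash
python3 - <<'E'
from h import *
go(2.6,18,45,90);print(readout.state()['q'])
# finger height vs TCP: wrist view saved
im,d=cams.capture('wrist');cv2.imwrite('pics/w1.png',im[:,:,::-1])
print(cams.calibration('wrist'))
E
```

```text
t 3.48 board [ 0.2 19. ] z 85.4 yaw 89.8 tilt [-0.003  0.   ] F [-0.1 -0.2  0.4] open 25.4
 shift cm [-0.1   0.26  4.04] turnz -0.2
[ 0.43287924  0.61716548 -0.82148064  1.88023866  0.57007504  0.89972052
 -0.46700441]
{'fovy': 63.398788844775254, 'cx': 322.1767641197577, 'cy': 235.74611157748137, 'mount': array([[-1.24267009e-03, -9.64617939e-01, -2.63648796e-01,
         6.72819037e+01],
       [ 9.99998819e-01, -9.60303683e-04, -1.19986311e-03,
         1.19808435e+00],
       [ 9.04226567e-04, -2.63649975e-01,  9.64617993e-01,
        -1.67366241e+02],
       [ 0.00000000e+00,  0.00000000e+00,  0.00000000e+00,
         1.00000000e+00]])}
```

View pics/w1.png

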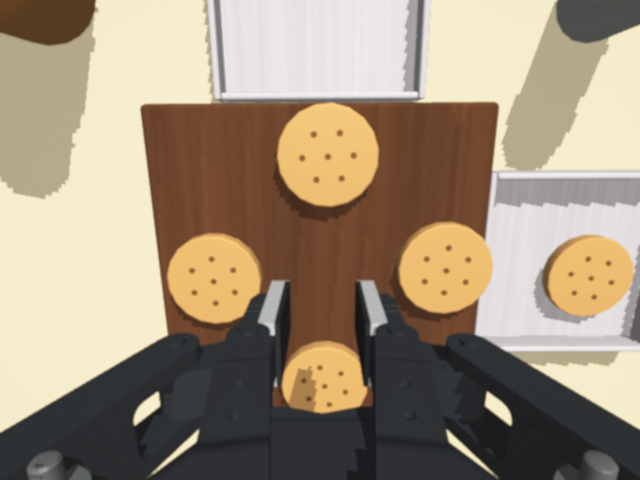

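The wrist view shows the tool square to the board. The left biscuit is straight ahead at (328,155), with the tray_c opening beyond it, and the fingers are between the side biscuits. I descend now.

Call:
play_rows:
  claw: [0.7,0.7,0.7,0.7]
  slide:
    - [-0.1,0.2,2]
    - [0,0,2]
    - [0,0,1]
    - [0,0,0]
  delta_rot:
    - [0,0,0]
    - [0,0,0]
    - [0,0,0]
    - [0,0,0]

```text
time_s: 4.03
ee_pos: [542.1, 23.7, 36.2]
ee_rot: [-1.986, -2.433, 0.001]
ft_force: [-1.2, -0.5, -0.9]
opening: 25.2
finger_force: 0.0
```

Call:
play_rows:
  claw: [0.7,0.7]
  slide:
    - [0,0,0.4]
    - [0,0,0]
  delta_rot:
    - [0,0,0]
    - [0,0,0]

```text
time_s: 4.28
ee_pos: [542.6, 23.6, 33.0]
ee_rot: [1.987, 2.433, 0.0]
ft_force: [-0.4, -0.2, -0.2]
opening: 25.6
finger_force: 0.0
```

Call:
play_rows:
  claw: [0.7,0.7]
  slide:
    - [0,0,0.2]
    - [0,0,0]
  delta_rot:
    - [0,0,0]
    - [0,0,0]

```text
time_s: 4.53
ee_pos: [542.4, 23.5, 30.8]
ee_rot: [1.987, 2.434, 0.0]
ft_force: [-0.8, 0.4, 0.6]
opening: 25.4
finger_force: 0.0
```

Call:
play_rows:
  claw: [0.7,0.7,0.7,0.7,0.7,0.7,0.7,0.7]
  slide:
    - [0,0,0.1]
    - [1,0,0]
    - [1,0,0]
    - [1,0,0]
    - [1,0,0]
    - [1,0,0]
    - [1,0,0]
    - [1,0,0]
  delta_rot:
    - [0,0,0]
    - [0,0,0]
    - [0,0,0]
    - [0,0,0]
    - [0,0,0]
    - [0,0,0]
    - [0,0,0]
    - [0,0,0]

```text
time_s: 5.52
ee_pos: [528.3, 92.9, 29.8]
ee_rot: [1.986, 2.434, 0.0]
ft_force: [0.6, 0.7, -0.4]
opening: 25.6
finger_force: 0.0
```

```bash
python3 - <<'E'
from h import *
go(2.6,100,29,90)
im,d=cams.capture('wrist');im2,_=cams.capture('scene')
cv2.imwrite('pics/w2.png',np.hstack([cv2.resize(im,(400,300)),cv2.resize(im2[150:330,200:470],(400,300))])[:,:,::-1])
E
```

```text
t 5.53 board [ 3.7 88.9] z 29.8 yaw 89.9 tilt [0. 0.] F [ 0.6  0.7 -0.4] open 25.6
 shift cm [ 1.11 -0.11  0.08] turnz -0.1
```

View pics/w2.png

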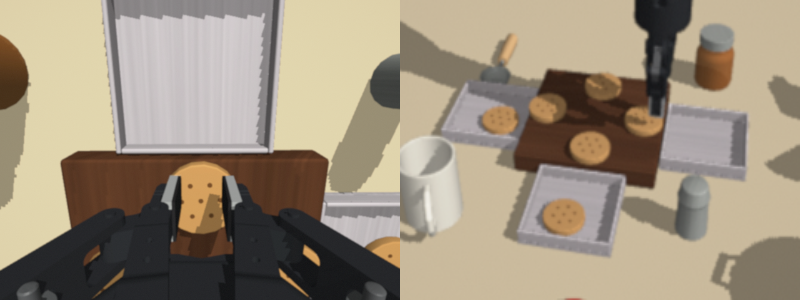

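The fingers passed over the biscuit without moving it: at this opening the tips sit higher than the TCP. I go back and probe for the board surface.

Call:
play_rows:
  claw: [0.7,0.7,0.7,0.7,0.7,0.7]
  slide:
    - [0,0,-0.5]
    - [-3,0,0]
    - [-3,0,0]
    - [-1.2,0,0.4]
    - [0,0,0.4]
    - [0,0,0]
  delta_rot:
    - [0,0,0]
    - [0,0,0]
    - [0,0,0]
    - [0,0,0]
    - [0,0,0]
    - [0,0,0]

```text
time_s: 6.38
ee_pos: [542.4, 23.0, 26.5]
ee_rot: [-1.984, -2.434, -0.001]
ft_force: [-0.3, -0.4, 0.5]
opening: 25.5
finger_force: 0.0
```

Call:
play_rows:
  claw: [0.7,0.7]
  slide:
    - [0,0,0.3]
    - [0,0,0]
  delta_rot:
    - [0,0,0]
    - [0,0,0]

```text
time_s: 6.62
ee_pos: [542.6, 22.4, 23.7]
ee_rot: [-1.985, -2.435, -0.0]
ft_force: [0.1, 0.5, -0.6]
opening: 25.6
finger_force: 0.0
```

```bash
python3 - <<'E'
from h import *
go(2.6,18,26,90)
im,d=cams.capture('wrist');np.savez('w3.npz',im=im,d=d)
for r in range(270,330,6): print(r,d[r,[262,270,278,286,320,360,368,376]].round(0))
E
```

```text
t 6.62 board [ 3.4 17. ] z 23.7 yaw 89.9 tilt [-0.  0.] F [ 0.1  0.5 -0.6] open 25.6
 shift cm [ 0.1  -0.08 -0.23] turnz -0.1
270 [172. 173. 173. 174. 173. 173. 172. 173.]
276 [173. 173. 173. 174. 174. 174. 173. 173.]
282 [174. 174. 147. 146. 175. 147. 146. 174.]
288 [176. 141. 142. 142. 175. 142. 140. 176.]
294 [145. 136. 135. 137. 176. 136. 136. 135.]
300 [141. 132. 131. 136. 177. 133. 131. 132.]
306 [136. 126. 127. 138. 177. 133. 128. 128.]
312 [123. 122. 122. 136. 178. 133. 122. 121.]
318 [119. 118. 118. 137. 178. 133. 119. 118.]
324 [113. 116. 116. 137. 179. 132. 114. 115.]
```

```bash
python3 - <<'E'
from plant import ctrl
print({k:getattr(ctrl,k) for k in dir(ctrl) if k[0]!='_' and not callable(getattr(ctrl,k))})
E
```

```text
{'grip_point_offset': 18.700000000000003}
```

Call:
play_rows:
  claw: [0.7,0.7]
  slide:
    - [0,0,0.3]
    - [0,0,0]
  delta_rot:
    - [0,0,0]
    - [0,0,0]

```text
time_s: 6.92
ee_pos: [542.7, 21.6, 20.6]
ee_rot: [-1.986, -2.434, 0.0]
ft_force: [-0.3, -1.0, -0.1]
opening: 25.4
finger_force: 0.0
```

Call:
play_rows:
  claw: [0.7,0.7]
  slide:
    - [0,0,0.3]
    - [0,0,0]
  delta_rot:
    - [0,0,0]
    - [0,0,0]

```text
time_s: 7.18
ee_pos: [542.6, 21.5, 17.5]
ee_rot: [-1.986, -2.433, 0.0]
ft_force: [-1.0, -0.1, -0.5]
opening: 25.4
finger_force: 0.0
```

Call:
play_rows:
  claw: [0.7,0.7,0.7]
  slide:
    - [0,0,0.4]
    - [0,0,0.4]
    - [0,0,0]
  delta_rot:
    - [0,0,0]
    - [0,0,0]
    - [0,0,0]

```text
time_s: 7.55
ee_pos: [542.5, 21.6, 9.4]
ee_rot: [-1.986, -2.433, 0.001]
ft_force: [-0.6, -0.2, 0.5]
opening: 25.8
finger_force: 0.0
```

```bash
python3 - <<'E'
from h import *
go(2.6,18,0,90)
im,d=cams.capture('wrist');im2,_=cams.capture('scene')
for r in range(270,306,6): print(r,d[r,[262,270,278,286,320,360,368,376]].round(0))
cv2.imwrite('pics/w4.png',np.hstack([cv2.resize(im,(400,300)),cv2.resize(im2[150:285,300:480],(400,300))])[:,:,::-1])
E
```

```text
t 7.55 board [ 3.1 16.2] z 9.4 yaw 89.9 tilt [-0.001 -0.   ] F [-0.6 -0.2  0.5] open 25.8
 shift cm [ 0.18 -0.05  0.94] turnz -0.1
270 [157. 157. 157. 157. 158. 158. 158. 158.]
276 [159. 158. 159. 159. 159. 158. 158. 158.]
282 [159. 159. 146. 146. 160. 146. 147. 160.]
288 [160. 140. 141. 142. 159. 142. 141. 159.]
294 [147. 136. 136. 137. 160. 136. 136. 136.]
300 [141. 131. 131. 137. 161. 134. 131. 132.]
```

View pics/w4.png

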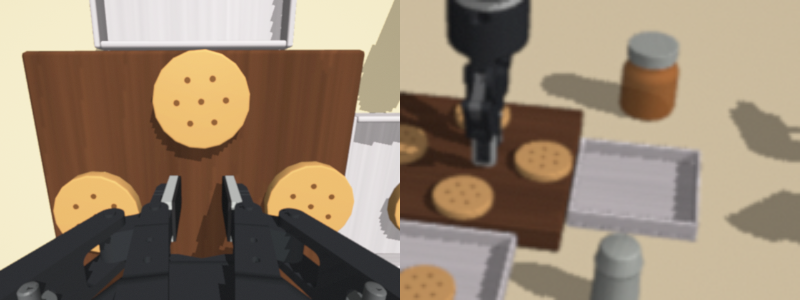

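The tips are really about 28 mm behind the reported TCP; the wrist view shows them still above the board near pixel (175,180). I check the bystander clearances and keep descending.

Call:
play_rows:
  claw: [0.7,0.7]
  slide:
    - [0.1,0,0.5]
    - [0,0,0]
  delta_rot:
    - [0,0,0]
    - [0,0,0]

```text
time_s: 7.9
ee_pos: [542.3, 22.7, 4.4]
ee_rot: [-1.986, -2.434, 0.001]
ft_force: [-0.9, 0.4, -0.0]
opening: 25.8
finger_force: 0.0
```

Call:
play_rows:
  claw: [0.7,0.7]
  slide:
    - [0.1,0,0.4]
    - [0,0,0]
  delta_rot:
    - [0,0,0]
    - [0,0,0]

```text
time_s: 8.15
ee_pos: [542.8, 22.9, 3.3]
ee_rot: [1.985, 2.431, -0.002]
ft_force: [-7.2, -4.4, 30.6]
opening: 25.7
finger_force: 15.2
```

```bash
python3 - <<'E'
from h import *
go(2.6,18,0,90)
c=cams.calibration('top');B=np.load('board.npz')
for n,p,z in[('jar',(239,381),80),('salt',(215,204),72),('mug',(397,150),85),('spoonbowl',(424,304),10)]: print(n,(B['Rb']@(ray(c,p,z)[:2]-B['C'])).round(0))
im,d=cams.capture('wrist')
for r in range(270,306,6): print(r,d[r,[262,270,278,286,320,360,368,376]].round(0))
E
```

```text
t 8.15 board [ 3.6 17.5] z 3.3 yaw 89.8 tilt [ 0.002 -0.003] F [-7.2 -4.4 30.6] open 25.7
 shift cm [ 0.06 -0.1   0.33] turnz -0.2
jar [-158.  161.]
salt [153. 154.]
mug [ 186. -181.]
spoonbowl [ -89. -185.]
270 [152. 152. 151. 152. 151. 151. 151. 152.]
276 [152. 152. 152. 151. 152. 153. 152. 153.]
282 [153. 153. 147. 147. 154. 147. 145. 152.]
288 [154. 141. 141. 141. 153. 141. 141. 141.]
294 [146. 135. 136. 136. 156. 136. 136. 135.]
300 [141. 131. 131. 136. 154. 132. 132. 131.]
```

Contact came at TCP z ≈ 3.5, so the working height is TCP z ≈ 6.5. Now I push.

Call:
play_rows:
  claw: [0.7,0.7,0.7,0.7,0.7,0.7,0.7,0.7]
  slide:
    - [0,0,-0.6]
    - [1,-0.1,0]
    - [1,0,0]
    - [1,0,0]
    - [1,0,0]
    - [1,0,0]
    - [1,0,0]
    - [1,0,0]
  delta_rot:
    - [0,0,0]
    - [0,0,0]
    - [0,0,0]
    - [0,0,0]
    - [0,0,0]
    - [0,0,0]
    - [0,0,0]
    - [0,0,0]

```text
time_s: 9.2
ee_pos: [527.3, 92.7, 6.8]
ee_rot: [-1.986, -2.434, -0.0]
ft_force: [-0.2, -0.9, -0.0]
opening: 25.8
finger_force: 0.1
```

```bash
cat >> h.py <<'E'
def bis():
    B=np.load('board.npz');c=cams.calibration('top');im,d=cams.capture('top')
    for k,e in biscuits(im,60):
        p=ray(c,e[0],37)[:2];b=B['Rb']@(p-B['C']);q=B['Rb']@(ray(c,e[0],13)[:2]-B['C'])
        if abs(b).max()<230: print('bis px',np.round(e[0]),'axes',np.round(e[1],0),'b37',b.round(0),'b13',q.round(0))
    return im
E
python3 - <<'E'
from h import *
go(2.6,100,6,90);bis()
E
```

```text
t 9.2 board [ 2.6 89. ] z 6.8 yaw 89.9 tilt [0. 0.] F [-0.2 -0.9 -0. ] open 25.8
 shift cm [ 1.1  -0.01  0.08] turnz -0.1
bis px [432. 347.] axes [10. 47.] b37 [-165. -180.] b13 [-167. -184.]
bis px [355. 266.] axes [30. 31.] b37 [  1. -72.] b13 [  3. -74.]
bis px [392. 256.] axes [29. 29.] b37 [   7. -142.] b13 [   8. -145.]
bis px [305. 236.] axes [30. 30.] b37 [72.  6.] b13 [75.  7.]
bis px [304. 183.] axes [28. 28.] b37 [169.  -9.] b13 [175.  -9.]
```

Now it should be tipping. I push on past the tray's near wall.

Call:
play_rows:
  claw: [0.7,0.7,0.7,0.7]
  slide:
    - [1,0,0]
    - [1,0,0]
    - [0.5,0,0]
    - [0,0,0]
  delta_rot:
    - [0,0,0]
    - [0,0,0]
    - [0,0,0]
    - [0,0,0]

```text
time_s: 9.75
ee_pos: [522.3, 117.0, 6.9]
ee_rot: [1.986, 2.435, 0.0]
ft_force: [0.3, -1.3, -0.5]
opening: 25.4
finger_force: 0.0
```

```bash
python3 - <<'E'
from h import *
go(2.6,100,6,90);bis()
im,d=cams.capture('wrist');im2,_=cams.capture('scene')
cv2.imwrite('pics/w5.png',np.hstack([cv2.resize(im,(400,300)),cv2.resize(im2[150:285,300:480],(400,300))])[:,:,::-1])
E
```

```text
t 9.75 board [  2.7 113.7] z 6.9 yaw 89.9 tilt [0. 0.] F [ 0.3 -1.3 -0.5] open 25.4
 shift cm [-1.37 -0.01  0.09] turnz -0.1
bis px [433. 347.] axes [10. 47.] b37 [-166. -180.] b13 [-168. -184.]
bis px [355. 266.] axes [30. 31.] b37 [  1. -72.] b13 [  2. -74.]
bis px [392. 256.] axes [29. 29.] b37 [   7. -142.] b13 [   8. -145.]
bis px [305. 236.] axes [30. 30.] b37 [72.  6.] b13 [75.  7.]
bis px [304. 183.] axes [28. 29.] b37 [170.  -9.] b13 [175.  -9.]
```

View pics/w5.png

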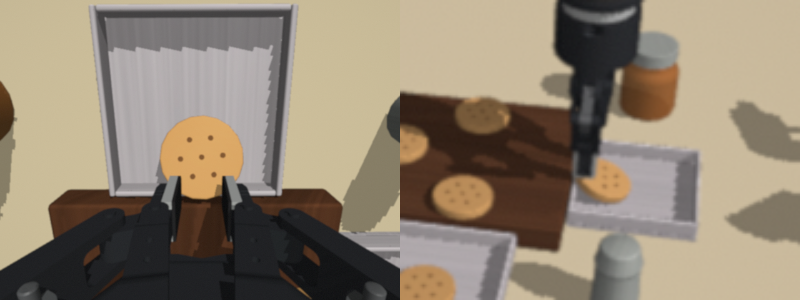

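The first biscuit tilts into tray_c, with its leading edge on the floor and its trailing edge still at the wall. I push a bit more.

Call:
play_rows:
  claw: [0.7,0.7,0.7,0.7]
  slide:
    - [1,0,0]
    - [0.6,0,0]
    - [0,0,0]
    - [-1,0,-2]
  delta_rot:
    - [0,0,0]
    - [0,0,0]
    - [0,0,0]
    - [0,0,0]

```text
time_s: 10.4
ee_pos: [520.1, 122.8, 26.1]
ee_rot: [-1.983, -2.434, 0.003]
ft_force: [0.7, 0.2, -0.3]
opening: 25.9
finger_force: 0.0
```

Call:
play_rows:
  claw: [0.7,0.7,0.7,0.7]
  slide:
    - [-2,0,-3]
    - [-4,0,-2]
    - [-4,0,0]
    - [0,0,0]
  delta_rot:
    - [0,0,0]
    - [0,0,0]
    - [0,0,0]
    - [0,0,0]

```text
time_s: 10.9
ee_pos: [541.7, 19.9, 76.5]
ee_rot: [1.993, 2.427, -0.003]
ft_force: [-0.6, -0.3, 0.5]
opening: 25.5
finger_force: 0.0
```

```bash
cat >> h.py <<'E'
def wb():
    "biscuits seen from the wrist, board frame: pixel+depth"
    B=np.load('board.npz');s=readout.state();R=Ro.from_rotvec(s['ee_rot']).as_matrix();p=np.array(s['ee_pos'])
    im,d=cams.capture('wrist');c=cams.calibration('wrist');f=240/np.tan(np.radians(c['fovy']/2))
    for k,e in biscuits(im,800):
        m=np.zeros((480,640),np.uint8);cv2.drawContours(m,[k],-1,1,-1)
        v,u=np.nonzero(m&(d>0));z=d[v,u]
        X=np.c_[(u-c['cx'])/f*z,(v-c['cy'])/f*z,z,np.ones(len(z))]@c['mount'].T
        W=X[:,:3]@R.T+p;b=(W[:,:2]-B['C'])@B['Rb'].T
        A=np.c_[W[:,:2]-W[:,:2].mean(0),np.ones(len(W))];g=np.linalg.lstsq(A,W[:,2],rcond=None)[0]
        e0=np.round(e[0]);print('wrist bis px',e0,'n',len(z),'board x',np.percentile(b[:,0],[1,50,99]).round(0),'y',np.percentile(b[:,1],[1,50,99]).round(0),'ztop',round(np.median(W[:,2]),0),'slope',g[:2].round(2))
    return im
E
python3 - <<'E'
from h import *
go(0,20,80,0);wb();bis()
E
```

```text
t 10.9 board [ 1.9 14.7] z 76.5 yaw 89.5 tilt [-0.    -0.002] F [-0.6 -0.3  0.5] open 25.5
 shift cm [ 0.53 -0.2  -0.36] turnz 89.5
wrist bis px [322. 379.] n 5097 board x [-24.   2.  28.] y [-88. -65.   5.] ztop 37.0 slope [-0.1   0.52]
wrist bis px [595. 271.] n 5696 board x [150. 175. 201.] y [-33.  -6.  18.] ztop 13.0 slope [ 0.01 -0.01]
wrist bis px [446. 264.] n 7453 board x [47. 73. 98.] y [-20.   8.  34.] ztop 37.0 slope [ 0.01 -0.01]
wrist bis px [203. 228.] n 8168 board x [-93. -65. -37.] y [-27.   4.  70.] ztop 37.0 slope [ 0.04 -0.08]
bis px [430. 334.] axes [ 8. 16.] b37 [-142. -181.] b13 [-143. -185.]
bis px [245. 287.] axes [27. 29.] b37 [  1. 129.] b13 [  3. 132.]
bis px [363. 260.] axes [ 9. 23.] b37 [  9. -89.] b13 [ 11. -91.]
bis px [392. 256.] axes [28. 29.] b37 [   7. -142.] b13 [   9. -145.]
bis px [304. 183.] axes [28. 29.] b37 [170.  -9.] b13 [176.  -9.]
```

Tray_c has its first biscuit at board (3,132). Next I turn to face the far side.

Call:
play_rows:
  claw: [0.7,0.7,0.7,0.7,0.7,0.7,0.7,0.7]
  slide:
    - [-0.8,1.5,0]
    - [0,0,0]
    - [0,0,0]
    - [0,0,0]
    - [0,0,0]
    - [0,0,0]
    - [0,0,0]
    - [0,0,0]
  delta_rot:
    - [0,0,10.5]
    - [0,0,10.5]
    - [0,0,10.5]
    - [0,0,10.5]
    - [0,0,10.5]
    - [0,0,10.5]
    - [0,0,10.5]
    - [0,0,10.5]

```text
time_s: 12.0
ee_pos: [557.2, 21.5, 76.7]
ee_rot: [-3.105, -0.474, 0.0]
ft_force: [0.0, 0.0, -0.2]
opening: 25.8
finger_force: 0.0
```

Call:
play_rows:
  claw: [0.7,0.7,0.7]
  slide:
    - [0,0,1.5]
    - [0,0,1]
    - [0,0,0]
  delta_rot:
    - [0,0,5.7]
    - [0,0,0]
    - [0,0,0]

```text
time_s: 12.38
ee_pos: [556.7, 20.5, 51.0]
ee_rot: [-3.124, -0.33, 0.003]
ft_force: [0.5, -0.2, 0.1]
opening: 25.6
finger_force: 0.0
```

```bash
python3 - <<'E'
from h import *
go(18,7,6.5,0);wb();bis()
E
```

```text
t 12.38 board [16.8 12.3] z 51.0 yaw 0.4 tilt [-0.002  0.   ] F [ 0.5 -0.2  0.1] open 25.6
 shift cm [0.12 0.53 4.45] turnz 0.4
wrist bis px [329. 385.] n 3456 board x [-67. -50.  28.] y [-14.   7.  35.] ztop 37.0 slope [0.88 0.29]
wrist bis px [488. 294.] n 8726 board x [-21.   6.  29.] y [-97. -71. -46.] ztop 37.0 slope [-0.01  0.  ]
wrist bis px [106. 279.] n 1032 board x [-21.  17.  32.] y [103. 109. 132.] ztop 26.0 slope [-0.04 -0.21]
wrist bis px [601. 265.] n 6760 board x [-15.  12.  37.] y [-165. -141. -118.] ztop 13.0 slope [-0.01 -0.02]
wrist bis px [337. 152.] n 11880 board x [47. 75. 99.] y [-20.   6.  33.] ztop 37.0 slope [ 0.01 -0.02]
bis px [433. 347.] axes [10. 47.] b37 [-166. -180.] b13 [-168. -184.]
bis px [246. 286.] axes [27. 30.] b37 [  1. 129.] b13 [  3. 132.]
bis px [360. 264.] axes [18. 33.] b37 [  3. -82.] b13 [  5. -83.]
bis px [392. 256.] axes [29. 29.] b37 [   7. -142.] b13 [   9. -145.]
bis px [304. 182.] axes [27. 29.] b37 [171.  -8.] b13 [176.  -8.]
```

Call:
play_rows:
  claw: [0.7,0.7,0.7,0.7,0.7,0.7,0.7,0.7]
  slide:
    - [0.1,0.5,2]
    - [0,0,2]
    - [0,0,0.4]
    - [1,0,0]
    - [1,0,0]
    - [1,0,0]
    - [1,0,0]
    - [1,0,0]
  delta_rot:
    - [0,0,0.4]
    - [0,0,0]
    - [0,0,0]
    - [0,0,0]
    - [0,0,0]
    - [0,0,0]
    - [0,0,0]
    - [0,0,0]

```text
time_s: 13.48
ee_pos: [609.3, 25.0, 7.9]
ee_rot: [-3.126, -0.314, -0.0]
ft_force: [-0.6, 0.3, -0.6]
opening: 25.3
finger_force: 0.1
```

Call:
play_rows:
  claw: [0.7,0.7,0.7,0.7,0.7,0.7]
  slide:
    - [1,0,0]
    - [1,0,0]
    - [1,0,0]
    - [1,0,0]
    - [0.6,0,0]
    - [0,0,0]
  delta_rot:
    - [0,0,0]
    - [0,0,0]
    - [0,0,0]
    - [0,0,0]
    - [0,0,0]
    - [0,0,0]

```text
time_s: 14.22
ee_pos: [646.8, 33.2, 6.2]
ee_rot: [3.125, 0.314, -0.022]
ft_force: [-17.3, -0.8, 6.9]
opening: 25.3
finger_force: 8.0
```

```bash
cat >> h.py <<'E'
def sb(name='scene'):
    "biscuits from scene depth, board frame"
    B=np.load('board.npz');im,d=cams.capture(name);c=cams.calibration(name);f=240/np.tan(np.radians(c['fovy']/2))
    for k,e in biscuits(im,60):
        m=np.zeros((480,640),np.uint8);cv2.drawContours(m,[k],-1,1,-1);m=cv2.erode(m,np.ones((3,3)))
        v,u=np.nonzero(m&(d>0));z=d[v,u]
        if len(z)<20: continue
        W=(np.c_[(u-c['cx'])/f*z,(v-c['cy'])/f*z,z]-c['t'])@c['R'];b=(W[:,:2]-B['C'])@B['Rb'].T
        if abs(np.median(b,0)).max()>230: continue
        A=np.c_[b-b.mean(0),np.ones(len(W))];g=np.linalg.lstsq(A,W[:,2],rcond=None)[0]
        print(name,'px',np.round(e[0]),'n',len(z),'x',np.percentile(b[:,0],[2,50,98]).round(0),'y',np.percentile(b[:,1],[2,50,98]).round(0),'z',np.percentile(W[:,2],[5,50,95]).round(0),'slope xy',g[:2].round(2))
    return im
E
python3 - <<'E'
from h import *
go(114,7,6.5,0);wb();sb();sb('top')
E
```

```text
t 14.22 board [107.5   6.4] z 6.2 yaw -0.2 tilt [-0.014 -0.003] F [-17.3  -0.8   6.9] open 25.3
 shift cm [ 0.65 -0.06 -0.04] turnz -0.2
wrist bis px [345. 152.] n 31201 board x [118. 169. 214.] y [-35.  -2.  31.] ztop 14.0 slope [-0.22 -0.04]
scene px [315. 272.] n 758 x [119. 153. 202.] y [-30.  -0.  26.] z [12. 17. 32.] slope xy [-0.24 -0.02]
scene px [391. 231.] n 236 x [-15.   7.  29.] y [110. 130. 150.] z [16. 21. 28.] slope xy [ 0.01 -0.33]
scene px [268. 222.] n 211 x [-8. 15. 35.] y [-165. -143. -123.] z [11. 13. 15.] slope xy [0. 0.]
scene px [415. 189.] n 191 x [-147. -134. -129.] y [159. 177. 188.] z [12. 41. 57.] slope xy [-1.95 -1.39]
top px [432. 342.] n 122 x [-176. -153. -135.] y [-189. -184. -178.] z [15. 19. 23.] slope xy [-0.06  0.04]
top px [246. 286.] n 524 x [-20.   2.  25.] y [110. 131. 152.] z [14. 21. 28.] slope xy [-0.   -0.32]
top px [393. 256.] n 405 x [-14.  10.  31.] y [-168. -150. -135.] z [ 9. 13. 16.] slope xy [0.02 0.02]
```

The depth shows the tray_c biscuit leaning on the wall (slope −0.32) and the far biscuit jammed with its trailing edge up. I lift and press the far one down from inside the wall.

Call:
play_rows:
  claw: [0.7,0.7,0.7,0.7,0.7,0.7]
  slide:
    - [-1.2,0,0]
    - [0,0,-2.5]
    - [2.3,0,0]
    - [0,0,1]
    - [0,0,1]
    - [0,0,0]
  delta_rot:
    - [0,0,0]
    - [0,0,0]
    - [0,0,0]
    - [0,0,0]
    - [0,0,0]
    - [0,0,0]

```text
time_s: 15.12
ee_pos: [662.6, 35.7, 11.0]
ee_rot: [3.126, 0.314, -0.006]
ft_force: [-0.4, 0.3, -0.5]
opening: 25.4
finger_force: 0.0
```

```bash
python3 - <<'E'
from h import *
go(126,7,6.5,0);wb();im=sb()
E
```

```text
t 15.12 board [123.6   5.7] z 11.0 yaw -0.2 tilt [-0.004 -0.001] F [-0.4  0.3 -0.5] open 25.4
 shift cm [ 0.24 -0.13  0.45] turnz -0.2
wrist bis px [321. 257.] n 10303 board x [109. 138. 161.] y [-18.   7.  32.] ztop 13.0 slope [-0.01  0.  ]
wrist bis px [363. 130.] n 14162 board x [164. 191. 215.] y [-36. -10.  15.] ztop 13.0 slope [ 0. -0.]
scene px [315. 276.] n 641 x [116. 159. 202.] y [-31.  -1.  27.] z [11. 13. 15.] slope xy [0. 0.]
scene px [391. 231.] n 237 x [-15.   7.  29.] y [110. 130. 150.] z [16. 22. 27.] slope xy [ 0.01 -0.33]
scene px [267. 222.] n 214 x [-8. 14. 35.] y [-165. -144. -123.] z [11. 13. 15.] slope xy [ 0.01 -0.  ]
scene px [415. 189.] n 194 x [-146. -134. -128.] y [159. 177. 188.] z [11. 42. 57.] slope xy [-1.54 -1.2 ]
```

Both biscuits in the far tray now lie flat, at (135,7) and (190,−9). Next I go to tray_c to press down the leaning one.

Call:
play_rows:
  claw: [0.7,0.7,0.7,0.7,0.7,0.7,0.7,0.7]
  slide:
    - [0,0,-4.5]
    - [0,0,-4.5]
    - [-4,-3.7,0]
    - [-4,-3.7,0]
    - [-4,-3.7,0]
    - [0,0,0]
    - [0,0,0]
    - [0,0,0]
  delta_rot:
    - [0,0,0]
    - [0,0,0]
    - [0,0,0]
    - [0,0,0]
    - [0,0,0]
    - [0,0,-10.5]
    - [0,0,-10.5]
    - [0,0,-10.5]

```text
time_s: 16.23
ee_pos: [524.7, 121.1, 103.4]
ee_rot: [2.919, 1.159, 0.001]
ft_force: [0.0, 0.5, -0.5]
opening: 25.7
finger_force: 0.0
```

Call:
play_rows:
  claw: [0.7,0.7,0.7,0.7,0.7,0.7,0.7,0.7]
  slide:
    - [0,0,0]
    - [0,0,0]
    - [0,0,0]
    - [0,0,0]
    - [0,0,0]
    - [0,0,2]
    - [0,0,2]
    - [0,0,0]
  delta_rot:
    - [0,0,-10.5]
    - [0,0,-10.5]
    - [0,0,-10.5]
    - [0,0,-10.5]
    - [0,0,-10.5]
    - [0,0,-6]
    - [0,0,0]
    - [0,0,0]

```text
time_s: 17.23
ee_pos: [523.9, 120.5, 62.0]
ee_rot: [-1.988, -2.431, 0.003]
ft_force: [0.2, 0.4, -0.0]
opening: 25.7
finger_force: 0.0
```

```bash
python3 - <<'E'
from h import *
go(3,122,6.5,90);wb();im=sb();print(readout.state()['q'].round(2) if hasattr(readout.state()['q'],'round') else readout.state()['q'])
E
```

```text
t 17.23 board [  5.  116.8] z 62.0 yaw 89.7 tilt [-0.002 -0.001] F [ 0.2  0.4 -0. ] open 25.7
 shift cm [ 0.52 -0.19  5.55] turnz -0.3
wrist bis px [614. 405.] n 1028 board x [ 63. 196. 215.] y [ -6.  11. 130.] ztop 13.0 slope [-0.03  1.5 ]
wrist bis px [318. 228.] n 7528 board x [-22.   4.  29.] y [108. 132. 156.] ztop 22.0 slope [ 0.07 -0.32]
wrist bis px [ 35. 147.] n 1251 board x [-151. -136. -130.] y [169. 185. 193.] ztop 49.0 slope [ 0.89 -1.03]Traceback (most recent call last):
  File "<stdin>", line 2, in <module>
  File "h.py", line 43, in sb
    for k,e in biscuits(im,60):
               ~~~~~~~~^^^^^^^
  File "h.py", line 14, in biscuits
    return [(c,cv2.fitEllipse(cv2.convexHull(c))) for c in blobs(m,amin)]
               ~~~~~~~~~~~~~~^^^^^^^^^^^^^^^^^^^
cv2.error: OpenCV(4.12.0) /io/opencv/modules/imgproc/src/shapedescr.cpp:361: error: (-201:Incorrect size of input array) There should be at least 5 points to fit the ellipse in function 'fitEllipseNoDirect'
```

Call:
play_rows:
  claw: [0.7,0.7,0.7,0.7,0.7,0.7,0.7]
  slide:
    - [0.5,-0.2,3]
    - [0,0,2.5]
    - [0,0,0.4]
    - [0,0,0.3]
    - [0.2,0,0.3]
    - [0.2,0,0.3]
    - [0,0,0]
  delta_rot:
    - [0,0,0]
    - [0,0,0]
    - [0,0,0]
    - [0,0,0]
    - [0,0,0]
    - [0,0,0]
    - [0,0,0]

```text
time_s: 18.2
ee_pos: [523.0, 126.0, 0.3]
ee_rot: [1.985, 2.422, -0.003]
ft_force: [-10.1, -13.2, 53.4]
opening: 25.5
finger_force: 23.6
```

```bash
python3 - <<'E'
from h import *
go(3,122,-10,90);wb()
E
```

```text
t 18.2 board [  5.2 122.4] z 0.3 yaw 89.6 tilt [ 0.006 -0.008] F [-10.1 -13.2  53.4] open 25.5
 shift cm [-0.04 -0.22  1.03] turnz -0.4
wrist bis px [316. 278.] n 11764 board x [-22.   4.  29.] y [108. 136. 157.] ztop 20.0 slope [ 0.06 -0.32]
```

Call:
play_rows:
  claw: [0.7,0.7,0.7,0.7,0.7]
  slide:
    - [0.3,0,-0.2]
    - [0.4,0,0]
    - [0.4,0,0]
    - [0.4,0,0]
    - [0,0,0]
  delta_rot:
    - [0,0,0]
    - [0,0,0]
    - [0,0,0]
    - [0,0,0]
    - [0,0,0]

```text
time_s: 18.88
ee_pos: [517.7, 144.8, -3.5]
ee_rot: [-1.987, -2.432, 0.0]
ft_force: [-0.1, -0.7, 0.0]
opening: 25.5
finger_force: 0.0
```

```bash
python3 - <<'E'
from h import *
go(3,122,-10,90);wb()
E
```

```text
t 18.88 board [  3.8 141.9] z -3.5 yaw 89.8 tilt [-0.001  0.   ] F [-0.1 -0.7  0. ] open 25.5
 shift cm [-2.   -0.08  0.65] turnz -0.2
wrist bis px [322. 302.] n 7912 board x [-17.   4.  28.] y [112. 145. 163.] ztop 13.0 slope [-0.   -0.01]
```

The tray_c biscuit is now flat. I drag it with light pressure to the tray's far side to make room for the last one.

Call:
play_rows:
  claw: [0.7,0.7,0.7,0.7,0.7,0.7,0.7,0.7]
  slide:
    - [0,0,0.5]
    - [0,0,0.5]
    - [0.7,0,0]
    - [0.7,0,0]
    - [0.7,0,0]
    - [0.7,0,0]
    - [0.7,0,0]
    - [0.7,0,0]
  delta_rot:
    - [0,0,0]
    - [0,0,0]
    - [0,0,0]
    - [0,0,0]
    - [0,0,0]
    - [0,0,0]
    - [0,0,0]
    - [0,0,0]

```text
time_s: 19.92
ee_pos: [512.5, 181.5, -11.6]
ee_rot: [1.989, 2.423, -0.003]
ft_force: [2.2, -12.6, 22.9]
opening: 25.7
finger_force: 11.4
```

```bash
python3 - <<'E'
from h import *
go(3,122,-10,90);wb()
E
```

```text
t 19.93 board [  6.1 178.9] z -11.6 yaw 89.5 tilt [ 0.004 -0.006] F [  2.2 -12.6  22.9] open 25.7
 shift cm [-5.69 -0.27 -0.13] turnz -0.5
wrist bis px [322. 310.] n 7497 board x [-14.   5.  30.] y [149. 184. 201.] ztop 13.0 slope [ 0.   -0.01]
```

Call:
play_rows:
  claw: [0.7,0.7,0.7,0.7,0.7,0.7,0.7,0.7]
  slide:
    - [0,0,-3]
    - [0,0,-5]
    - [-5.5,0,-1]
    - [-5.5,0,0]
    - [-5.5,0,0]
    - [-5.5,0,0]
    - [-5.5,0.3,0]
    - [-5.5,0,0]
  delta_rot:
    - [0,0,0]
    - [0,0,0]
    - [0,0,0]
    - [0,0,0]
    - [0,0,0]
    - [0,0,0]
    - [0,0,0]
    - [0,0,0]

```text
time_s: 20.98
ee_pos: [578.3, -139.5, 76.3]
ee_rot: [-1.989, -2.432, 0.0]
ft_force: [1.1, 0.7, -0.1]
opening: 25.3
finger_force: 0.0
```

Call:
play_rows:
  claw: [0.7]
  slide:
    - [0,0,0]
  delta_rot:
    - [0,0,0]

```text
time_s: 21.1
ee_pos: [577.7, -144.0, 75.2]
ee_rot: [2.0, 2.423, -0.004]
ft_force: [-0.2, 0.4, 0.2]
opening: 25.6
finger_force: 0.0
```

```bash
sed -i 's/for c in blobs(m,amin)\]/for c in blobs(m,amin) if len(cv2.convexHull(c))>4]/' h.py; python3 - <<'E'
from h import *
go(9,-146,-11.5,90);wb();sb()
E
```

```text
t 21.1 board [   4.  -153.1] z 75.2 yaw 89.2 tilt [-0.002 -0.002] F [-0.2  0.4  0.2] open 25.6
 shift cm [0.73 0.51 8.67] turnz -0.8
wrist bis px [331. 228.] n 6029 board x [-15.  10.  35.] y [-170. -144. -119.] ztop 13.0 slope [-0. -0.]
wrist bis px [314.  99.] n 10124 board x [-24.   2.  28.] y [-98. -71. -46.] ztop 37.0 slope [ 0.01 -0.01]
scene px [315. 275.] n 646 x [115. 159. 202.] y [-31.  -1.  26.] z [11. 13. 15.] slope xy [0.   0.01]
scene px [411. 237.] n 244 x [-12.  11.  32.] y [154. 175. 196.] z [11. 13. 15.] slope xy [0.01 0.01]
scene px [267. 222.] n 212 x [-8. 15. 35.] y [-166. -143. -124.] z [11. 13. 15.] slope xy [ 0.01 -0.01]
scene px [300. 214.] n 270 x [-21.   5.  27.] y [-92. -70. -48.] z [34. 37. 39.] slope xy [-0.02 -0.01]
scene px [337. 201.] n 226 x [-80. -59. -38.] y [-23.   2.  24.] z [34. 37. 39.] slope xy [-0.03 -0.02]
scene px [415. 190.] n 175 x [-146. -135. -129.] y [161. 178. 188.] z [12. 43. 57.] slope xy [-1.9  -1.53]
```

Call:
play_rows:
  claw: [0.7,0.7,0.7,0.7,0.7,0.7,0.7]
  slide:
    - [0.6,0.5,3.5]
    - [0,0,3.5]
    - [0,0,1]
    - [0,0,1]
    - [-0.7,0,0]
    - [-0.7,0,0]
    - [-0.7,0,0]
  delta_rot:
    - [0,0,-0.8]
    - [0,0,0]
    - [0,0,0]
    - [0,0,0]
    - [0,0,0]
    - [0,0,0]
    - [0,0,0]

```text
time_s: 22.08
ee_pos: [587.8, -149.7, -11.5]
ee_rot: [1.969, 2.446, 0.005]
ft_force: [-0.1, 3.2, 5.9]
opening: 25.6
finger_force: 3.0
```

Call:
play_rows:
  claw: [0.7,0.7,0.7]
  slide:
    - [-0.7,0,0]
    - [-0.7,0,0]
    - [0,0,0]
  delta_rot:
    - [0,0,0]
    - [0,0,0]
    - [0,0,0]

```text
time_s: 22.45
ee_pos: [591.1, -164.6, -11.4]
ee_rot: [1.97, 2.443, 0.004]
ft_force: [0.5, -0.2, 6.0]
opening: 25.7
finger_force: 2.8
```

```bash
python3 - <<'E'
from h import *
go(3,-20,60,90);wb()
E
```

```text
t 22.45 board [  12.9 -176. ] z -11.4 yaw 90.5 tilt [0.004 0.   ] F [ 0.5 -0.2  6. ] open 25.7
 shift cm [15.6  -0.82 -7.16] turnz 0.5
wrist bis px [312. 269.] n 12499 board x [-16.  11.  35.] y [-188. -158. -136.] ztop 13.0 slope [-0.   -0.01]
wrist bis px [283. -14.] n 14890 board x [-23.   2.  28.] y [-99. -84. -75.] ztop 37.0 slope [ 0. -0.]
```

Call:
play_rows:
  claw: [0.7,0.7,0.7,0.7,0.7,0.7,0.7]
  slide:
    - [0,0,0.1]
    - [-0.6,0,0]
    - [-0.6,0,0]
    - [0,0,0]
    - [0,0,-4]
    - [0,0,-4]
    - [2,-0.8,0]
  delta_rot:
    - [0,0,0]
    - [0,0,0]
    - [0,0,0]
    - [0,0,0]
    - [0,0,0]
    - [0,0,0]
    - [0,0,0.5]

```text
time_s: 23.38
ee_pos: [582.8, -159.8, 69.6]
ee_rot: [1.981, 2.429, 0.005]
ft_force: [-0.4, 1.2, -1.2]
opening: 25.4
finger_force: 0.0
```

Call:
play_rows:
  claw: [0.7,0.7,0.7,0.7,0.7]
  slide:
    - [5,0,0]
    - [5,0,0]
    - [4.5,0,0]
    - [0,0,2]
    - [0,0,0]
  delta_rot:
    - [0,0,0]
    - [0,0,0]
    - [0,0,0]
    - [0,0,0]
    - [0,0,0]

```text
time_s: 24.0
ee_pos: [549.7, -16.6, 45.6]
ee_rot: [-1.981, -2.438, 0.002]
ft_force: [-0.2, -1.0, 0.1]
opening: 25.7
finger_force: 0.0
```

```bash
python3 - <<'E'
from h import *
go(3,-18,6.5,90);sb()
E
```

```text
t 24.0 board [  2.5 -22.6] z 45.6 yaw 90.1 tilt [-0.001 -0.001] F [-0.2 -1.   0.1] open 25.7
 shift cm [0.46 0.06 3.91] turnz 0.1
scene px [315. 275.] n 643 x [115. 160. 202.] y [-31.  -1.  26.] z [11. 13. 15.] slope xy [0. 0.]
scene px [411. 237.] n 245 x [-11.  11.  32.] y [154. 175. 195.] z [11. 13. 15.] slope xy [-0.   -0.01]
scene px [256. 221.] n 189 x [-10.  16.  36.] y [-191. -170. -150.] z [11. 13. 15.] slope xy [0.02 0.02]
scene px [300. 214.] n 255 x [-19.   7.  28.] y [-91. -69. -48.] z [33. 37. 39.] slope xy [-0.02 -0.01]
scene px [338. 201.] n 214 x [-80. -58. -38.] y [-19.   3.  24.] z [34. 37. 39.] slope xy [-0.02 -0.02]
scene px [415. 190.] n 176 x [-145. -135. -128.] y [160. 178. 188.] z [13. 43. 58.] slope xy [-2.19 -1.61]
```

Now I push the right-hand biscuit into the right tray.

Call:
play_rows:
  claw: [0.7,0.7,0.7,0.7,0.7,0.7,0.7,0.7]
  slide:
    - [0.4,0,2]
    - [0,0,1.9]
    - [0,0,0]
    - [-1,0,0]
    - [-1,0,0]
    - [-1,0,0]
    - [-1,0,0]
    - [-1,0,0]
  delta_rot:
    - [0,0,0]
    - [0,0,0]
    - [0,0,0]
    - [0,0,0]
    - [0,0,0]
    - [0,0,0]
    - [0,0,0]
    - [0,0,0]

```text
time_s: 25.05
ee_pos: [559.8, -62.6, 6.9]
ee_rot: [1.983, 2.437, 0.0]
ft_force: [0.2, 0.2, 1.8]
opening: 25.9
finger_force: 0.1
```

Call:
play_rows:
  claw: [0.7,0.7,0.7,0.7,0.7,0.7]
  slide:
    - [-1,0,0]
    - [-1,0,0]
    - [-1,0,0]
    - [-1,0,0]
    - [-0.6,0,0]
    - [0,0,0]
  delta_rot:
    - [0,0,0]
    - [0,0,0]
    - [0,0,0]
    - [0,0,0]
    - [0,0,0]
    - [0,0,0]

```text
time_s: 25.8
ee_pos: [568.0, -99.5, 7.5]
ee_rot: [-1.972, -2.437, -0.01]
ft_force: [-6.7, 16.2, 9.4]
opening: 26.1
finger_force: 9.7
```

```bash
python3 - <<'E'
from h import *
go(3,-114,6.5,90);sb();sb('top')
E
```

```text
t 25.8 board [   3.5 -107.5] z 7.5 yaw 90.3 tilt [-0.001  0.009] F [-6.7 16.2  9.4] open 26.1
 shift cm [-0.65 -0.06  0.09] turnz 0.3
scene px [315. 275.] n 642 x [115. 158. 202.] y [-30.  -1.  26.] z [11. 13. 15.] slope xy [0.   0.01]
scene px [411. 237.] n 248 x [-11.  12.  32.] y [153. 175. 195.] z [11. 13. 15.] slope xy [-0.   -0.01]
scene px [257. 217.] n 167 x [-3. 22. 36.] y [-208. -178. -128.] z [11. 13. 32.] slope xy [-0.06  0.25]
scene px [337. 201.] n 227 x [-80. -58. -38.] y [-23.   1.  24.] z [34. 37. 39.] slope xy [-0.03 -0.02]
scene px [415. 189.] n 186 x [-146. -134. -128.] y [159. 177. 188.] z [13. 41. 57.] slope xy [-2.25 -1.67]
top px [433. 354.] n 112 x [-198. -183. -161.] y [-189. -182. -178.] z [14. 18. 22.] slope xy [ 0.01 -0.22]
top px [323. 310.] n 635 x [-88. -65. -42.] y [-23.  -0.  23.] z [34. 37. 40.] slope xy [0.01 0.  ]
top px [223. 289.] n 569 x [-17.   6.  28.] y [152. 175. 197.] z [ 9. 13. 16.] slope xy [-0. -0.]
top px [302. 191.] n 1116 x [112. 159. 208.] y [-31.  -2.  27.] z [ 9. 13. 16.] slope xy [-0. -0.]
```

Same state as on the far side, so I use the same release: back off, lift, advance and lower.

Call:
play_rows:
  claw: [0.7,0.7,0.7,0.7,0.7,0.7]
  slide:
    - [1.2,0,0]
    - [0,0,-2.5]
    - [-2.3,0,0]
    - [0,0,1]
    - [0,0,1]
    - [0,0,0]
  delta_rot:
    - [0,0,0]
    - [0,0,0]
    - [0,0,0]
    - [0,0,0]
    - [0,0,0]
    - [0,0,0]

```text
time_s: 26.65
ee_pos: [570.1, -116.7, 10.4]
ee_rot: [-1.979, -2.437, 0.001]
ft_force: [-0.2, -0.0, -0.0]
opening: 25.7
finger_force: 0.0
```

```bash
python3 - <<'E'
from h import *
go(3,-126,6.5,90);wb();sb()
E
```

```text
t 26.65 board [   2.1 -124.8] z 10.4 yaw 90.1 tilt [-0.002  0.001] F [-0.2 -0.  -0. ] open 25.7
 shift cm [-0.13  0.09  0.39] turnz 0.1
wrist bis px [326. 330.] n 12026 board x [-17.   4.  27.] y [-191. -144. -108.] ztop 13.0 slope [0.01 0.03]
wrist bis px [112. -41.] n 3457 board x [-83. -63. -44.] y [-27. -21. -17.] ztop 37.0 slope [ 0.03 -0.02]
scene px [315. 275.] n 647 x [116. 159. 202.] y [-31.  -1.  26.] z [11. 13. 15.] slope xy [0. 0.]
scene px [411. 237.] n 245 x [-10.  12.  32.] y [154. 175. 195.] z [11. 13. 15.] slope xy [0.01 0.  ]
scene px [261. 221.] n 350 x [-8. 15. 35.] y [-201. -160. -117.] z [11. 13. 15.] slope xy [0.01 0.  ]
scene px [337. 201.] n 230 x [-81. -59. -38.] y [-23.   2.  24.] z [34. 37. 39.] slope xy [-0.02 -0.01]
scene px [415. 190.] n 185 x [-146. -135. -128.] y [159. 177. 188.] z [13. 41. 57.] slope xy [-1.96 -1.42]
```

Both biscuits in the right tray are flat. For the last biscuit I go behind the near one, facing away from the robot.

Call:
play_rows:
  claw: [0.7,0.7,0.7,0.7,0.7,0.7,0.7,0.7]
  slide:
    - [0,0,-4]
    - [0,0,-4]
    - [3.2,-2.9,0]
    - [3.2,-2.9,0]
    - [3.2,-2.9,0]
    - [3.2,-2.9,0]
    - [0,0,0]
    - [0,0,0]
  delta_rot:
    - [0,0,0]
    - [0,0,0]
    - [0,0,0]
    - [0,0,0]
    - [0,0,0]
    - [0,0,0]
    - [0,0,10.5]
    - [0,0,10.5]

```text
time_s: 27.75
ee_pos: [431.4, -15.3, 92.3]
ee_rot: [2.397, 2.029, 0.001]
ft_force: [-0.4, -0.7, -1.2]
opening: 26.0
finger_force: 0.0
```

Call:
play_rows:
  claw: [0.7,0.7,0.7,0.7,0.7,0.7,0.7,0.7]
  slide:
    - [0,0,0]
    - [0,0,0]
    - [0,0,0]
    - [0,0,0]
    - [0,0,0]
    - [0,0,0]
    - [0,0,0]
    - [0,0,0]
  delta_rot:
    - [0,0,10.5]
    - [0,0,10.5]
    - [0,0,10.5]
    - [0,0,10.5]
    - [0,0,10.5]
    - [0,0,10.5]
    - [0,0,6]
    - [0,0,0]

```text
time_s: 28.75
ee_pos: [431.7, -15.3, 92.1]
ee_rot: [3.125, 0.325, 0.001]
ft_force: [0.6, -0.3, 0.1]
opening: 25.7
finger_force: 0.0
```

```bash
python3 - <<'E'
from h import *
go(-112,0,6.5,0);wb()
E
```

```text
t 28.75 board [-112.9    2.6] z 92.1 yaw 0.2 tilt [ 0.001 -0.   ] F [ 0.6 -0.3  0.1] open 25.7
 shift cm [0.08 0.25 8.56] turnz 0.2
wrist bis px [ 53. 282.] n 937 board x [-136. -131. -127.] y [151. 164. 180.] ztop 53.0 slope [-2.75 -0.77]
wrist bis px [328. 162.] n 7840 board x [-90. -63. -37.] y [-26.   0.  27.] ztop 37.0 slope [ 0.01 -0.02]
wrist bis px [584.  42.] n 9553 board x [-22.   4.  25.] y [-181. -141. -110.] ztop 13.0 slope [-0.    0.01]
wrist bis px [30. 37.] n 5561 board x [-18.   4.  25.] y [149. 170. 191.] ztop 13.0 slope [-0. -0.]
```

Call:
play_rows:
  claw: [0.7,0.7,0.7,0.7,0.7,0.7,0.7,0.7]
  slide:
    - [0,0.2,4]
    - [0,0,4.5]
    - [0,0,0]
    - [1,0,0]
    - [1,0,0]
    - [1,0,0]
    - [1,0,0]
    - [1,0,0]
  delta_rot:
    - [0,0,0]
    - [0,0,0]
    - [0,0,0]
    - [0,0,0]
    - [0,0,0]
    - [0,0,0]
    - [0,0,0]
    - [0,0,0]

```text
time_s: 29.8
ee_pos: [481.8, -7.5, 7.1]
ee_rot: [3.125, 0.322, 0.001]
ft_force: [-0.1, -0.1, 0.1]
opening: 25.7
finger_force: 0.1
```

Call:
play_rows:
  claw: [0.7,0.7,0.7,0.7,0.7]
  slide:
    - [1,0,0]
    - [1,0,0]
    - [0.9,0,0]
    - [0,0,0]
    - [-0.8,0,0]
  delta_rot:
    - [0,0,0]
    - [0,0,0]
    - [0,0,0]
    - [0,0,0]
    - [0,0,0]

```text
time_s: 30.42
ee_pos: [501.3, -3.3, 6.7]
ee_rot: [-3.125, -0.322, 0.0]
ft_force: [-0.3, -0.8, -0.3]
opening: 25.5
finger_force: 0.0
```

Call:
play_rows:
  claw: [0.7,0.7,0.7]
  slide:
    - [-0.5,0,-3]
    - [0,0,-5]
    - [0,0,0]
  delta_rot:
    - [0,0,0]
    - [0,0,0]
    - [0,0,0]

```text
time_s: 30.8
ee_pos: [497.7, -4.5, 89.8]
ee_rot: [3.124, 0.321, 0.008]
ft_force: [0.0, -1.0, 0.1]
opening: 25.8
finger_force: 0.0
```

```bash
python3 - <<'E'
from h import *
go(0,-50,80,90);wb()
E
```

```text
t 30.8 board [-46.1  -0.2] z 89.8 yaw 0.0 tilt [ 0.005 -0.   ] F [ 0.  -1.   0.1] open 25.8
 shift cm [4.6  4.98 1.01] turnz -90.0
wrist bis px [ 63. 377.] n 1428 board x [-139. -130. -127.] y [154. 168. 184.] ztop 50.0 slope [-3.7  -1.77]
wrist bis px [ 40. 153.] n 6093 board x [-17.   8.  33.] y [149. 173. 198.] ztop 13.0 slope [-0.  0.]
wrist bis px [321. 159.] n 8088 board x [-22.   6.  31.] y [-25.   1.  28.] ztop 37.0 slope [ 0.01 -0.02]
wrist bis px [580. 152.] n 10487 board x [-21.   7.  35.] y [-196. -150. -110.] ztop 13.0 slope [-0.01  0.  ]
```

Call:
play_rows:
  claw: [0.7,0.7,0.7,0.7,0.7,0.7,0.7,0.7]
  slide:
    - [2.5,2.6,0]
    - [2.5,2.6,0]
    - [0,0,0]
    - [0,0,0]
    - [0,0,0]
    - [0,0,0]
    - [0,0,0]
    - [0,0,0]
  delta_rot:
    - [0,0,0]
    - [0,0,0]
    - [0,0,-10.5]
    - [0,0,-10.5]
    - [0,0,-10.5]
    - [0,0,-10.5]
    - [0,0,-10.5]
    - [0,0,-10.5]

```text
time_s: 31.85
ee_pos: [554.7, -45.3, 85.4]
ee_rot: [-2.489, -1.914, 0.003]
ft_force: [0.1, 0.6, -0.9]
opening: 25.4
finger_force: 0.0
```

Call:
play_rows:
  claw: [0.7,0.7,0.7,0.7,0.7]
  slide:
    - [0,0,0]
    - [0,0,0]
    - [0,0,2]
    - [0,0,2]
    - [0,0,0]
  delta_rot:
    - [0,0,-10.5]
    - [0,0,-10.5]
    - [0,0,-6]
    - [0,0,0]
    - [0,0,0]

```text
time_s: 32.48
ee_pos: [553.8, -45.4, 44.5]
ee_rot: [-1.979, -2.435, 0.005]
ft_force: [-0.7, 0.3, 0.5]
opening: 25.5
finger_force: 0.0
```

```bash
python3 - <<'E'
from h import *
go(4.5,-50,6.5,90);wb()
E
```

```text
t 32.48 board [  0.6 -51.7] z 44.5 yaw 90.1 tilt [-0.005  0.   ] F [-0.7  0.3  0.5] open 25.5
 shift cm [0.16 0.41 3.8 ] turnz 0.1
wrist bis px [326. 383.] n 4384 board x [-22.   2.  29.] y [-147. -129.  -60.] ztop 13.0 slope [-0.12  0.69]
wrist bis px [330. 161.] n 12654 board x [-21.   5.  31.] y [-25.   2.  28.] ztop 37.0 slope [ 0.   -0.01]
wrist bis px [599. 154.] n 9600 board x [110. 134. 163.] y [-19.   7.  32.] ztop 13.0 slope [-0. -0.]
wrist bis px [170.  98.] n 1011 board x [-69. -67. -65.] y [-15.  30.  68.] ztop 28.0 slope [0.2  0.04]
```

Call:
play_rows:
  claw: [0.7,0.7,0.7,0.7,0.7,0.7,0.7,0.7]
  slide:
    - [0.1,0.4,2]
    - [0,0,1.8]
    - [0,0,0]
    - [1.2,0,0]
    - [1.2,-0.1,0]
    - [1.2,-0.1,0]
    - [1.2,-0.2,0]
    - [1.2,-0.2,0]
  delta_rot:
    - [0,0,0]
    - [0,0,0]
    - [0,0,0]
    - [0,0,0]
    - [0,0,0]
    - [0,0,0]
    - [0,0,0]
    - [0,0,0]

```text
time_s: 33.52
ee_pos: [541.4, 15.1, 9.0]
ee_rot: [1.982, 2.437, 0.0]
ft_force: [1.1, -1.1, -0.5]
opening: 25.4
finger_force: 0.1
```

Call:
play_rows:
  claw: [0.7,0.7,0.7,0.7,0.7]
  slide:
    - [1.2,-0.2,0]
    - [1.2,-0.2,0]
    - [1.2,-0.1,0]
    - [1.2,-0.1,0]
    - [0,0,0]
  delta_rot:
    - [0,0,0]
    - [0,0,0]
    - [0,0,0]
    - [0,0,0]
    - [0,0,0]

```text
time_s: 34.15
ee_pos: [525.9, 61.3, 8.9]
ee_rot: [-1.98, -2.439, -0.001]
ft_force: [0.8, -0.2, -0.2]
opening: 25.7
finger_force: 0.0
```

```bash
python3 - <<'E'
from h import *
go(-8,114,6.5,90);wb()
E
```

```text
t 34.15 board [-5.1 58.5] z 8.9 yaw 90.2 tilt [0.    0.001] F [ 0.8 -0.2 -0.2] open 25.7
 shift cm [ 5.55 -0.28  0.25] turnz 0.2
wrist bis px [613. 373.] n 5806 board x [ 54. 132. 151.] y [-12.  16.  71.] ztop 13.0 slope [-0.43 -0.01]
wrist bis px [265. 207.] n 17827 board x [-68.  -5.  22.] y [ 71.  98. 121.] ztop 37.0 slope [0.05 0.02]
wrist bis px [353. -10.] n 7934 board x [-18.   7.  32.] y [149. 163. 172.] ztop 13.0 slope [-0.  0.]
```

Call:
play_rows:
  claw: [0.7,0.7,0.7,0.7,0.7,0.7,0.7]
  slide:
    - [1,0,0.2]
    - [1,-0.1,0]
    - [1,0,0]
    - [1,0,0]
    - [1,0,0]
    - [0.6,0,0]
    - [0,0,0]
  delta_rot:
    - [0,0,0]
    - [0,0,0]
    - [0,0,0]
    - [0,0,0]
    - [0,0,0]
    - [0,0,0]
    - [0,0,0]

```text
time_s: 35.08
ee_pos: [513.9, 110.0, 6.8]
ee_rot: [1.983, 2.431, -0.01]
ft_force: [1.0, -12.2, 6.4]
opening: 25.6
finger_force: 5.7
```

```bash
python3 - <<'E'
from h import *
go(-8,114,6.5,90);wb()
E
```

```text
t 35.08 board [ -7.  108.6] z 6.8 yaw 89.9 tilt [-0.001 -0.008] F [  1.  -12.2   6.4] open 25.6
 shift cm [ 0.54 -0.1   0.02] turnz -0.1
wrist bis px [343. 151.] n 31066 board x [-30.   2.  34.] y [121. 170. 216.] ztop 14.0 slope [ 0.04 -0.25]
```

Call:
play_rows:
  claw: [0.7,0.7,0.7,0.7,0.7,0.7]
  slide:
    - [-1.2,0,0]
    - [0,0,-2.5]
    - [2.3,0,0]
    - [0,0,1]
    - [0,0,1]
    - [0,0,0]
  delta_rot:
    - [0,0,0]
    - [0,0,0]
    - [0,0,0]
    - [0,0,0]
    - [0,0,0]
    - [0,0,0]

```text
time_s: 35.88
ee_pos: [510.7, 124.2, 10.3]
ee_rot: [-1.982, -2.436, 0.004]
ft_force: [0.6, 0.0, -0.5]
opening: 25.5
finger_force: 0.0
```

```bash
python3 - <<'E'
from h import *
go(-8,126,6.5,90);wb();sb()
E
```

```text
t 35.88 board [ -7.2 123.2] z 10.3 yaw 90.0 tilt [-0.003 -0.001] F [ 0.6  0.  -0.5] open 25.5
 shift cm [ 0.28 -0.08  0.38] turnz 0.0
wrist bis px [324. 254.] n 10620 board x [-31.  -6.  20.] y [110. 138. 162.] ztop 13.0 slope [-0.   -0.01]
wrist bis px [361. 125.] n 14394 board x [-16.   9.  35.] y [166. 192. 216.] ztop 13.0 slope [ 0. -0.]
scene px [315. 275.] n 644 x [116. 158. 203.] y [-30.  -1.  27.] z [11. 13. 15.] slope xy [0. 0.]
scene px [407. 235.] n 482 x [-17.   6.  33.] y [116. 170. 208.] z [11. 13. 15.] slope xy [ 0.01 -0.  ]
scene px [261. 220.] n 426 x [-12.  12.  34.] y [-206. -164. -117.] z [11. 13. 15.] slope xy [0.01 0.  ]
scene px [415. 190.] n 186 x [-148. -134. -129.] y [159. 177. 188.] z [12. 41. 57.] slope xy [-1.73 -1.38]
```

All the biscuits read flat. I lift clear and check with one picture.

Call:
play_rows:
  claw: [0.7,0.7,0.7,0.7,0.7]
  slide:
    - [0,0,-4]
    - [0,0,-5]
    - [-4,0,-5]
    - [-5,0,-2]
    - [0,0,0]
  delta_rot:
    - [0,0,0]
    - [0,0,0]
    - [0,0,0]
    - [0,0,0]
    - [0,0,0]

```text
time_s: 36.6
ee_pos: [531.3, 33.1, 171.8]
ee_rot: [1.99, 2.427, -0.0]
ft_force: [-0.9, 1.4, -0.7]
opening: 25.7
finger_force: 0.0
```

```bash
python3 - <<'E'
from h import *
go(0,0,200);im=sb();cv2.imwrite('pics/end.png',cv2.resize(im[120:360,180:500],(800,600))[:,:,::-1])
E
```

```text
t 36.6 board [-5.5 29.7] z 171.8 yaw 89.6 tilt [ 0.002 -0.002] F [-0.9  1.4 -0.7] open 25.7
 shift cm [-2.98  0.58 -2.82] turnz None
scene px [315. 275.] n 645 x [116. 159. 203.] y [-31.  -1.  27.] z [11. 13. 15.] slope xy [-0.  0.]
scene px [407. 235.] n 508 x [-21.   5.  35.] y [116. 165. 208.] z [11. 13. 15.] slope xy [ 0. -0.]
scene px [261. 220.] n 427 x [-13.  12.  34.] y [-206. -163. -117.] z [11. 13. 15.] slope xy [0. 0.]
scene px [416. 189.] n 171 x [-147. -135. -129.] y [161. 178. 188.] z [13. 43. 57.] slope xy [-1.96 -1.58]
```

View pics/end.png

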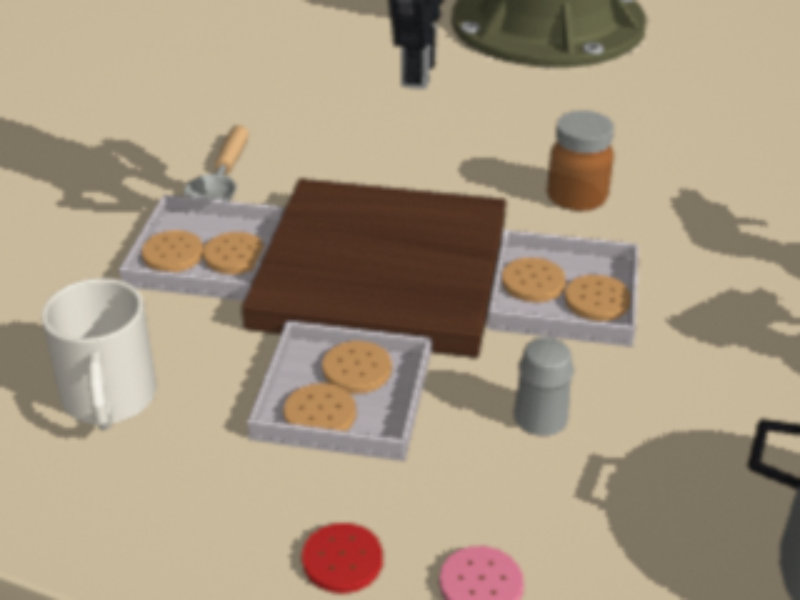

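The picture shows two flat biscuits in each tray: (172,250)/(233,252), (357,366)/(320,408) and (533,279)/(597,297). The bystanders are in place and the arm is clear.

```bash
python3 -c "
from plant import job
print(job.job_done())"
```

```text
the job is handed in; nothing more can be done
None
```

The job is handed in: each tray holds two biscuits lying flat inside it, dealt in the required order by 36.6 s on the robot's clock. The last picture shows the salt shaker, mug, jar and spoon in place; the verdict was not reported back.

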